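# Kit the amplifier spares

## Task

Pick out the four amplifier spares that lie at the front of the bench and put each into its own grey holder: the capacitor standing in the well of the square socket block, the black knob in the round dish, the heat sink in the small oblong tray and the boxed coil (the nearer of the two on the bench) in the large tray. Each must end released, upright and flat on the floor of its holder, inside the rim; do not tip any of them over on the way, and leave the white knob and the white block where they are.

Things in the scene. Friction and masses are not known exactly. Their poses are not given: they have to be found in the camera images.
- capacitor_mid (a point): the capacitor: a plain black upright cylinder, diameter 26, height 35 mm, 34 g; the only tall round part. The point is its centre, 17.5 mm above its underside. Its z axis points up.
- black_knob_mid (a point): the black knob: a black round control knob like a low disc, diameter 30, height 17 mm, 42 g. The point is its centre, 8.5 mm above its underside. Its z axis points up.
- finned_sink_mid (a point): the heat sink: a black rectangular block with upright fins, 30 mm along its x, 40 mm along its y, 22 mm high, 48 g. The point is its centre, 11 mm above its underside. Grip it across its x (30 mm). Of its 40 mm along y, the 4 mm at the -y end are only a 4 mm thick foot. Its z axis points up.
- coil_mid (a point): the boxed coil: a flat clear box with a pale coil in it, 62 mm along its x (with tab), 57 along its y, 15 high, 30 g, lid fixed shut; always nearer than a second one far back beyond the cutters. The point is its centre, 7.5 mm above its underside. z up. Grip it across its y (sides 28 mm from the point), low enough to hold the walls below the 2 mm lid: a grip on the lid's edge slips.
- socket_block_floor (a point): the socket block: a fixed grey square block, 62 x 62 x 17 mm, with one round well of diameter 43 mm, 13 mm deep, in its top; for the capacitor. The point is the centre of the well's floor, 4 mm above the bench; the rim is 13 mm above the point. z up.
- round_dish_floor (a point): the round dish: a fixed shallow grey round dish, outer diameter 62, inner diameter 54 mm, 9 mm high; for the black knob. The point is the centre of its inner floor, 4 mm above the bench; the rim is 5 mm above the point. z up.
- oblong_tray_floor (a point): the small oblong tray: a fixed shallow grey tray, outside 54 mm along its x and 64 mm along its y, inside 46 x 56 mm, 10 mm high; for the heat sink, with its long side along the tray's long side (y). The point is the centre of its inner floor, 4 mm above the bench; the rim is 6 mm above the point. z up.
- large_tray_floor (a point): the large tray: a fixed shallow grey nearly square tray, outside 82 mm along its x and 78 mm along its y, inside 76 x 72 mm, 7 mm high; for the boxed coil, with the box's x along the tray's x (either way round). The point is the centre of its inner floor, 3 mm above the bench; the rim is 4 mm above the point. z up.
- white_knob_mid (a point): bystander, leave alone: a white round knob, diameter 28, height 20 mm, loose between the two rows of things. The point is its centre.
- white_block_mid (a point): bystander, leave alone: a plain white block, 30 x 45 x 20 mm, loose between the two rows. The point is its centre. (Also loose between the rows, not tracked: a thin white and red pen, 145 mm long.)
Not all that is in view belongs to the job. Leave any green look-alike of the part that bears finned_sink_mid alone.

How it is judged:
By the outcome, as a careful person would: the job done as asked, in the order asked, and still so for the second after the job is handed in, with the robot touching nothing.
It also fails if it takes over 88 s, if anything falls off the work surface, if the arm or the gripper's body presses on something with over 40 N, if the wrist force passes 120 N, or if a joint passes its speed limit or range.

## Robot

A 6-joint arm with a two-finger parallel gripper is mounted at the origin on a cart in front of the work surface, level with it; the furniture and walls round the work are solid. World frame = base frame: x ahead of the robot, y to its left, z up, the work surface at z = 0. Lengths are in m, angles in rad, forces in N, time in s.
With the tool pointing down it reaches from about 0.325 to 0.875 m from the base axis. Payload 4.4 kg.
Tool frame: the origin (TCP) lies on the centre line of the jaws, within the pads' length; the fingertips stand ahead of it and the grasp point (between the pads) is the TCP (robot.nose_length is the z of the fingertips in the tool frame, in m); z points along the fingers, y is the direction in which the jaws open and shut (so a half turn about z gives the same grasp; the last joint's range is limited). The gripper opens to 85 mm and grips with 20 to 120 N. Pads are 22 mm wide; open, the fingers measure 114 mm over their backs; the gripper's body (76 mm by 85 mm) begins 54 mm behind the grasp point. The pads swing forward as they close: fully open they stand 13 mm farther back than shut.
Start: joints at [-1.321, 0.207, 1.542, -0, 1.393, -0.15], TCP at [0.224, -0.53, 0.25] pointing down, gripper open.
Joint ranges: [-2.73, 2.73], [-0.86, 2.22], [0.23, 2.46], [-1.11, 4.25], [0.08, 2.63], [-2.82, 2.82]. Speed limits (rad/s): [2.79, 2.79, 3.14, 3.14, 3.14, 3.14].

## Interface

Orientations are given as a unit quaternion [x, y, z, w].
In Python, from workcell import robot gives the robot as it stands. The module is installed in compiled form; this text tells all that it offers. Calls block until the motion is done:
- robot.reach(position, orientation): joint-space move of the TCP to a pose.
- robot.move_straight(position, frame=None, feed=0.15, force_limit=None): straight line of the TCP; frame=None keeps the orientation; feed is the mean speed in m/s. With force_limit (N) it stops when the force on the tool has changed by that much, and returns True; else False.
- robot.set_joints(angles): joint-space move.
- robot.gripper_to(opening, strength=None): opening from 0.0 (shut) to 1.0 (fully open); strength is the grip in N (None keeps the last); returns when the fingers have stopped.
- robot.sleep(seconds).
- robot.solve_ik(position, orientation): joint angles nearest the present ones, or None.
- robot.capture(name): name is "scene" or "top"; returns (picture, depth): 384x512x3 uint8, red, green, blue; 384x512 float32, m along the optical axis (not along the pixel's ray), 0 where there is no reading.
- robot.camera_info(name): a dict with "intrinsics" (3x3 intrinsics, pixels), "k1" (the pictures are not rectified: a ray, as slopes to the right and down, at radius r is drawn at 1 + k1 r^2 times it, then the intrinsics apply), "R" (3x3) and "t" (3): a world point X has camera coordinates R X + t. Camera axes: x right, y down, z forward; pixel columns grow to the right and rows downward; lengths in m; the calibration is good to about 2 mm. A picture is of the moment at which its call begins. camera_info takes no time and is no camera call.
A pose or a line that the arm cannot do raises robot.MotionError and nothing moves.
- robot.finish_job(): hands the job in, once; it reports no verdict.
Trained networks look in the newest picture that a camera, given by its name, has taken for a name from the list of things; names that differ only in an ending like _2 or _b are one class to them, and where a whole thing is asked for, a point or a joint stands for the part that bears it (a point fixed in the world has none). Each returns a list of dicts, best first, with "confidence" (0 to 1); they miss things now and then, are a little off and sometimes report something else, mostly with a low value. They report only what shows in the picture. A call takes as long as a camera call. They do not tell look-alikes from the thing itself.
- robot.boxes_of(thing, camera): "position" ([x, y, z] in m, in the coordinates of the camera as it stood for that picture, good to about 4 mm: the middle of the surface that is visible of it).
Readings, each from a call of its own:
- robot.get_time_s(): time.
- robot.get_qpos(): joint angles.
- robot.get_qvel(): joint speeds.
- robot.get_effort(): joint torques, N m.
- robot.get_position(): TCP position.
- robot.get_eef_rot(): TCP orientation.
- robot.get_ft_force(): force on the tool from outside, world axes, zero at the start.
- robot.get_torque(): the same for the moment, N m.
- robot.get_width(): opening from 0.0 (shut) to 1.0 (fully open).
Only numpy, scipy, OpenCV 4.12 (cv2) and the standard library are available. Lean on these libraries where they do the work, as an engineer would, in place of code of your own. Each camera call takes 0.05 s, during which the arm holds its last target. There are 200 camera calls.

## Working session

There is one attempt and no reset: what is moved stays moved. The work goes in short steps, each a Python script; the robot and the scene stay as the last script left them, time stands still between calls to the robot, and variables do not carry over. Pictures are saved under pics/ and viewed, about 12 in all and at most 16, crops included, and the job is handed in when it is done.

```bash
mkdir -p pics; python3 - <<'E'
from workcell import robot
import cv2,numpy as np
for n in("scene","top"):
    p,d=robot.capture(n); np.savez(f"{n}0.npz",p=p,d=d)
    cv2.imwrite(f"pics/{n}0.png",cv2.resize(p[...,::-1],(800,600),interpolation=cv2.INTER_CUBIC))
    i=robot.camera_info(n); R,t=np.array(i["R"]),np.array(i["t"]); print(n,i,(-R.T@t))
    for k in "capacitor_mid black_knob_mid finned_sink_mid coil_mid socket_block_floor round_dish_floor oblong_tray_floor large_tray_floor white_knob_mid white_block_mid".split():
        try: print(k,[(round(b["confidence"],2),(R.T@(np.array(b["position"])-t)).round(3).tolist()) for b in robot.boxes_of(k,n)[:3]])
        except Exception as e: print(k,e)
print(robot.nose_length,robot.get_time_s(),robot.get_eef_rot())
E
```

```text
scene {'intrinsics': array([[480.79320829,   0.        , 254.95640776],
       [  0.        , 480.79320829, 193.26489715],
       [  0.        ,   0.        ,   1.        ]]), 'k1': -0.20256388646464152, 'R': array([[-0.5399341 , -0.84170413, -0.00230705],
       [-0.44572823,  0.28824746, -0.84749026],
       [ 0.71400106, -0.45656057, -0.53080593]]), 't': array([0.4489844 , 0.251979  , 0.69548097])} [-0.14183801  0.62280891  0.583751  ]
capacitor_mid [(0.78, [0.443, 0.369, 0.031]), (0.36, [0.619, 0.21, 0.004])]
black_knob_mid [(0.76, [0.439, 0.095, 0.012])]
finned_sink_mid [(0.76, [0.733, 0.209, 0.017]), (0.74, [0.614, 0.329, 0.021])]
coil_mid [(0.55, [0.616, 0.068, 0.012])]
socket_block_floor [(0.97, [0.446, -0.057, 0.012])]
round_dish_floor [(0.92, [0.433, 0.219, 0.005]), (0.74, [0.532, -0.023, 0.014]), (0.67, [0.611, 0.332, 0.015])]
oblong_tray_floor [(0.92, [0.611, -0.069, 0.006])]
large_tray_floor [(0.84, [0.62, 0.211, 0.003]), (0.72, [0.439, 0.091, 0.013])]
white_knob_mid [(0.41, [0.532, -0.02, 0.015])]
white_block_mid [(0.84, [0.522, 0.318, 0.021])]
top {'intrinsics': array(
[... 297 characters left out ...]
,  0.00856235, -0.98195951]]), 't': array([0.14764611, 0.59444809, 0.81193135])} [0.43189568 0.13332393 0.91109345]
capacitor_mid [(0.5, [0.445, 0.355, 0.037])]
black_knob_mid [(0.51, [0.441, 0.093, 0.019])]
finned_sink_mid [(0.72, [0.744, 0.205, 0.01]), (0.62, [0.622, 0.326, 0.012])]
coil_mid [(0.86, [0.623, 0.062, 0.013])]
socket_block_floor [(0.82, [0.445, -0.055, 0.014])]
round_dish_floor [(0.91, [0.434, 0.222, 0.004])]
oblong_tray_floor [(0.88, [0.614, -0.072, 0.007])]
large_tray_floor [(0.65, [0.625, 0.206, 0.002])]
white_knob_mid []
white_block_mid [(0.6, [0.536, 0.316, 0.022]), (0.24, [0.445, -0.057, 0.014])]
0.019 1.1 [ 9.80081751e-01  1.98594462e-01  7.65105394e-06 -3.03964730e-05]
```

View pics/top0.png

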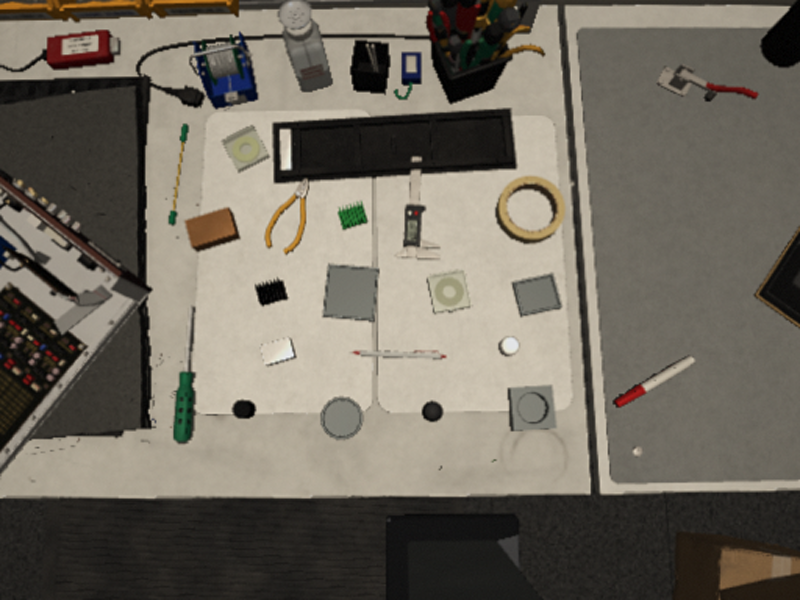

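View pics/scene0.png

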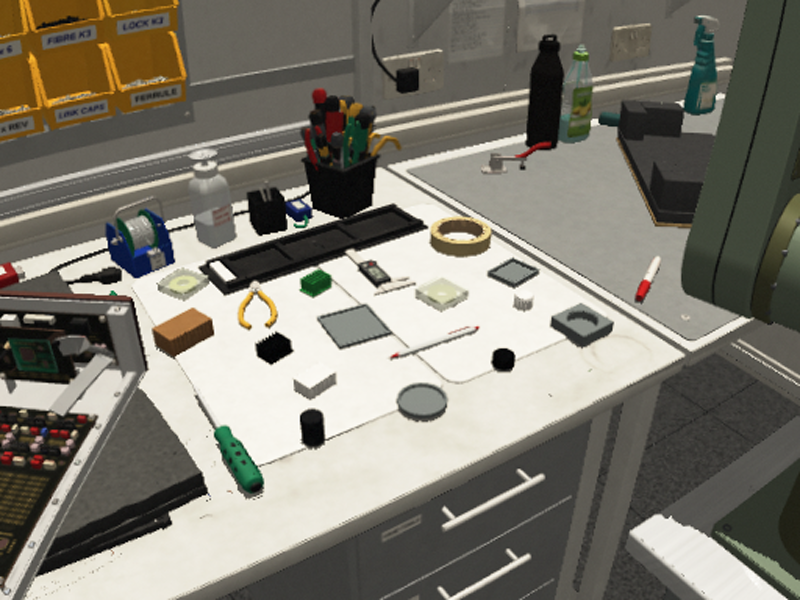

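```bash
cat > h.py <<'E'
from workcell import robot
import cv2,numpy as np
from scipy.spatial.transform import Rotation as Ro
def pix(cam,X):
    i=robot.camera_info(cam); C=X@np.array(i["R"]).T+np.array(i["t"]); s=C[...,:2]/C[...,2:]
    s=s*(1+i["k1"]*(s**2).sum(-1,keepdims=True)); K=np.array(i["intrinsics"])
    return s*[K[0,0],K[1,1]]+K[:2,2]
def ortho(cam,p,c,z,half=.05,ppm=2000):
    # up = +x world, right = -y world
    n=int(2*half*ppm); u=(np.arange(n)+.5)/ppm-half
    Y,X=np.meshgrid(c[1]-u,c[0]-u); m=pix(cam,np.stack([X,Y,np.full_like(X,z)],-1)).astype(np.float32)
    return cv2.remap(p,m[...,0],m[...,1],cv2.INTER_CUBIC)
items=dict(cap=(.445,.36,.035),knob=(.44,.093,.017),sink=(.62,.327,.022),coil=(.62,.065,.015),
 socket=(.445,-.056,.017),dish=(.434,.221,.009),oblong=(.613,-.071,.010),large=(.623,.208,.007))
E
python3 - <<'E'
from h import *
for cam in("top","scene"):
    p=np.load(cam+"0.npz")["p"]
    T=[]
    for k,(x,y,z) in items.items():
        o=ortho(cam,p,(x,y),z); g=cv2.cvtColor(o,cv2.COLOR_RGB2GRAY)
        hsv=cv2.cvtColor(o,cv2.COLOR_RGB2HSV)
        m=(g<(75 if k in("cap","knob","sink") else 160)).astype(np.uint8)
        cs,_=cv2.findContours(m,cv2.RETR_EXTERNAL,cv2.CHAIN_APPROX_NONE)
        cc=max(cs,key=cv2.contourArea); r=cv2.minAreaRect(cc)
        w=lambda q:(round(x+(.05-q[1]/2000),4),round(y+(.05-q[0]/2000),4))
        print(cam,k,w(r[0]),(np.array(r[1])/2).round(1),round(r[2],1))
        o=np.ascontiguousarray(o); cv2.drawContours(o,[cv2.boxPoints(r).astype(int)],0,(255,0,0),1); cv2.putText(o,k,(3,14),0,.5,(0,0,255))
        T.append(o)
    cv2.imwrite(f"pics/m_{cam}.png",np.vstack([np.hstack(T[:4]),np.hstack(T[4:])])[...,::-1])
E
```

```text
top cap (0.448, 0.3575) [32.1 24.7] 3.6
top knob (0.4425, 0.0891) [28.4 27.4] 23.2
top sink (0.62, 0.3258) [31.9 42. ] 75.4
top coil (0.6196, 0.0601) [41.7 41.8] 21.8
top socket (0.4359, -0.0545) [83.6 96.7] 88.4
top dish (0.4337, 0.2209) [63.9 64. ] 42.7
top oblong (0.6134, -0.0719) [58.1 67.7] 78.5
top large (0.6246, 0.2075) [84.  99.8] 2.2
scene cap (0.4304, 0.3706) [24.9 62.9] 24.4
scene knob (0.4337, 0.0979) [27.9 49.1] 43.4
scene sink (0.6094, 0.3352) [49.6 52.6] 73.1
scene coil (0.6079, 0.0958) [59.7 17. ] 80.1
scene socket (0.4363, -0.0452) [79.3 81.9] 87.5
scene dish (0.4287, 0.2266) [60.4 73.1] 36.0
scene oblong (0.6077, -0.0658) [62.4 76.8] 77.8
scene large (0.6181, 0.2119) [80.7 89.5] 4.8
```

View pics/m_top.png

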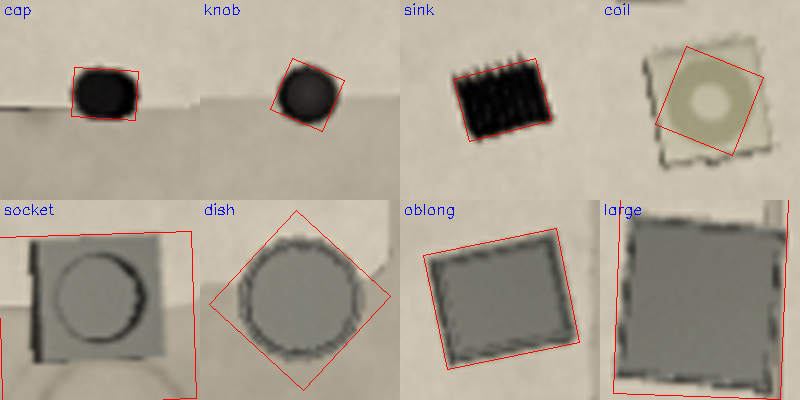

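View pics/m_scene.png

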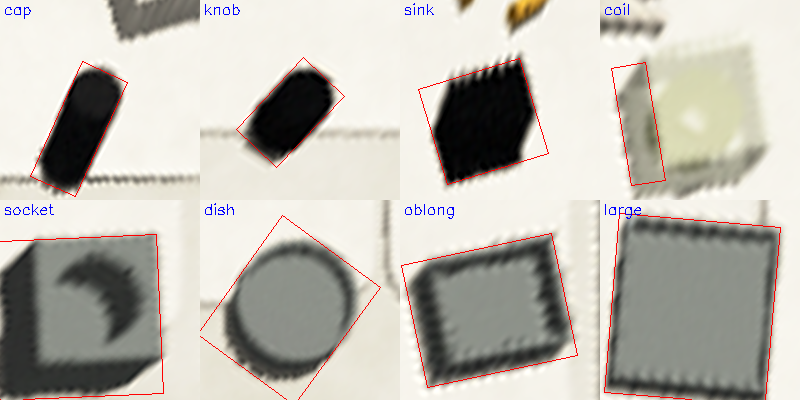

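```bash
python3 - <<'E'
from h import *
T=[]
def wire(cam,o,c,z,half,ppm,x,y,a,dx,dy,z0,z1,off=(0,0)):
    # project box wire into camera, then onto the plane z through camera centre
    i=robot.camera_info(cam); C=-np.array(i["R"]).T@np.array(i["t"])
    ca,sa=np.cos(a),np.sin(a)
    for zz,col in((z0,(0,160,0)),(z1,(255,0,0))):
        P=np.array([[sx*dx/2+off[0],sy*dy/2+off[1]] for sx,sy in((1,1),(1,-1),(-1,-1),(-1,1))])
        W=np.c_[x+ca*P[:,0]-sa*P[:,1],y+sa*P[:,0]+ca*P[:,1],np.full(4,zz)]
        Q=C+(W-C)*((z-C[2])/(W[:,2]-C[2]))[:,None]
        px=np.c_[(c[1]-Q[:,1]+half)*ppm,(c[0]-Q[:,0]+half)*ppm]
        cv2.polylines(o,[px.round().astype(int)],True,col,1)
D=np.deg2rad
for cam in("top","scene"):
    p=np.load(cam+"0.npz")["p"]
    for c,h,rects in(((.62,.06),.04,[(.619,.0605,D(10),.057,.057,0,.015)]),((.6205,.2085),.048,[(.6205,.2085,D(-5),.082,.078,0,.007)]),((.62,.326),.032,[(.62,.326,D(14),.030,.040,0,.022)])):
        z=rects[0][-1]; ppm=265/(2*h); o=np.ascontiguousarray(ortho(cam,p,c,z,h,ppm)[:265,:265])
        if c[1]>.3: o=cv2.convertScaleAbs(o,alpha=3)
        for r in rects: wire(cam,o,c,z,h,ppm,*r)
        T.append(cv2.resize(o,(265,265)))
cv2.imwrite("pics/z.png",np.vstack([np.hstack(T[:3]),np.hstack(T[3:])])[...,::-1])
E
```

```text
(no output)
```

View pics/z.png

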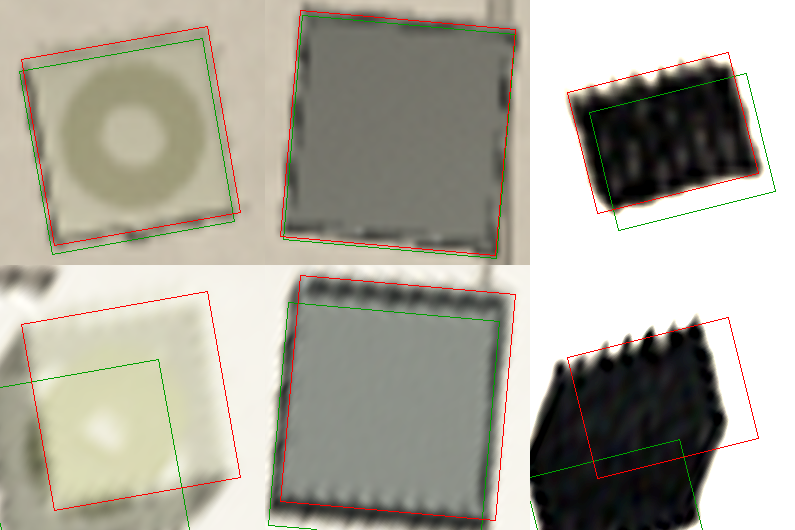

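```bash
python3 - <<'E'
from h import *
T=[]
for cam in("top","scene"):
    d=np.load(cam+"0.npz"); p=d["p"]
    c=(.62,.0605) if cam=="top" else (.615,.066)
    o=ortho(cam,p,c,.008,.047,4255)[:400,:400]
    g=cv2.cvtColor(o,cv2.COLOR_RGB2GRAY); lo,hi=np.percentile(g,[2,98]); g=np.clip((g-lo)*255./(hi-lo),0,255).astype(np.uint8)
    T.append(g)
# height map, top cam
i=robot.camera_info("top"); K=np.array(i["intrinsics"]); D=np.load("top0.npz")["d"]
T=np.hstack(T); cv2.imwrite("pics/coil.png",T)
E
```

```text
(no output)
```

View pics/coil.png

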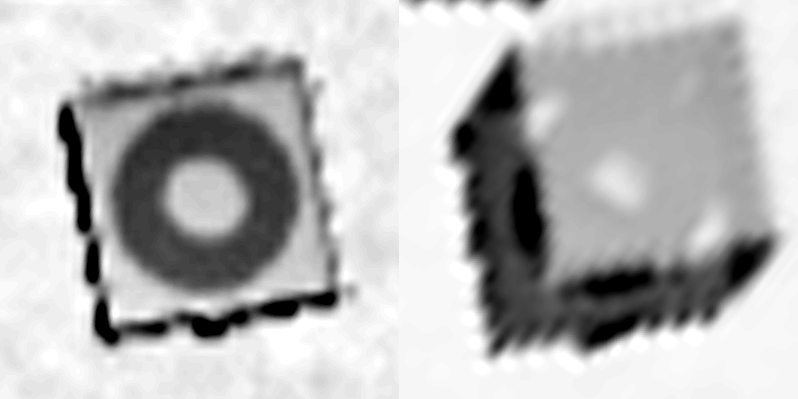

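```bash
cat >> h.py <<'E'
def quat(jaw,xy,z):
    # jaw: world angle (rad) of the jaw axis; choose half turn with small last joint
    best=None
    for k in(-1,0,1):
        a=jaw+np.pi/2+k*np.pi; q=(Ro.from_euler('z',a)*Ro.from_quat([1,0,0,0])).as_quat()
        s=robot.solve_ik([*xy,z],q)
        if s is not None and (best is None or abs(s[5])<best[0]): best=(abs(s[5]),q)
    return best[1]
def pick(xy,jaw,w,tip,hi=.12):
    q=quat(jaw,xy,hi); robot.gripper_to(min(1,(w+.013)/.085),strength=30)
    robot.reach([*xy,hi],q)
    robot.move_straight([*xy,.05],feed=.15)
    hit=robot.move_straight([*xy,.0],feed=.03,force_limit=4)
    zc=robot.get_position()[2]; print("bench contact",hit,"tcp",robot.get_position())
    zg=zc+tip; robot.move_straight([*xy,zg],feed=.05)
    robot.gripper_to(0,strength=30); print("width mm",robot.get_width()*85,"t",robot.get_time_s())
    robot.move_straight([*xy,hi],feed=.15); print("lifted width",robot.get_width()*85)
    return zg
def place(xy,jaw,w,zg,floor,hi=.12):
    robot.reach([*xy,hi],quat(jaw,xy,hi))
    z=zg+floor; robot.move_straight([*xy,z+.012],feed=.15)
    hit=robot.move_straight([*xy,z-.003],feed=.03,force_limit=4)
    print("place contact",hit,"dz mm",(robot.get_position()[2]-z)*1e3)
    robot.gripper_to(min(1,(w+.013)/.085)); robot.move_straight([*xy,hi],feed=.15); print("t",robot.get_time_s())
def snap(name,cam,c,z,half=.05):
    p,_=robot.capture(cam); return ortho(cam,p,c,z,half,400/(2*half))[:400,:400]
E
python3 - <<'E'
from h import *
zg=pick((.448,.361),np.pi/2,.026,.018)
print(zg,robot.get_position())
p,_=robot.capture("scene"); cv2.imwrite("pics/cap_held.png",p[120:340,100:400,::-1])
E
```

```text
bench contact True tcp [0.44787936 0.36091711 0.01807727]
width mm 25.214924126351043 t 7.3167
lifted width 25.72371748019527
0.03607726553994671 [0.44731037 0.36059878 0.11915388]
```

View pics/cap_held.png

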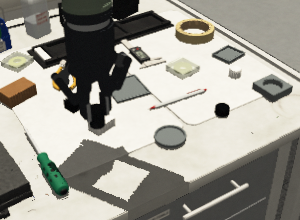

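```bash
python3 - <<'E'
from h import *
place((.446,-.0555),np.pi/2,.026,.0361,.004)
robot.reach([.443,.0895,.12],quat(np.pi/2,(.443,.0895),.12))
A=snap("a","top",(.446,-.056),.039); B=snap("b","scene",(.446,-.056),.030)
cv2.imwrite("pics/cap.png",np.hstack([A,B])[...,::-1])
E
```

```text
place contact True dz mm -0.5386469991586901
t 12.0917
```

View pics/cap.png

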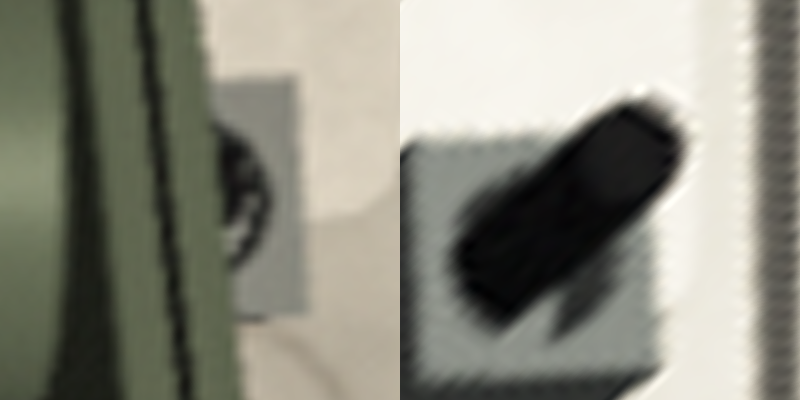

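```bash
python3 - <<'E'
from h import *
zg=pick((.443,.0895),np.pi/2,.030,.008)
place((.434,.2212),np.pi/2,.030,zg,.004)
robot.reach([.622,.328,.12],quat(np.deg2rad(14.5),(.622,.328),.12))
A=snap("a","top",(.434,.221),.021); B=snap("b","top",(.446,-.056),.039)
cv2.imwrite("pics/knob.png",np.hstack([A,B])[...,::-1])
E
```

```text
bench contact True tcp [0.44288804 0.08951394 0.01746754]
width mm 27.248890934334963 t 17.3417
lifted width 27.104457938289737
place contact True dz mm -0.2531579197794717
t 20.9
```

View pics/knob.png

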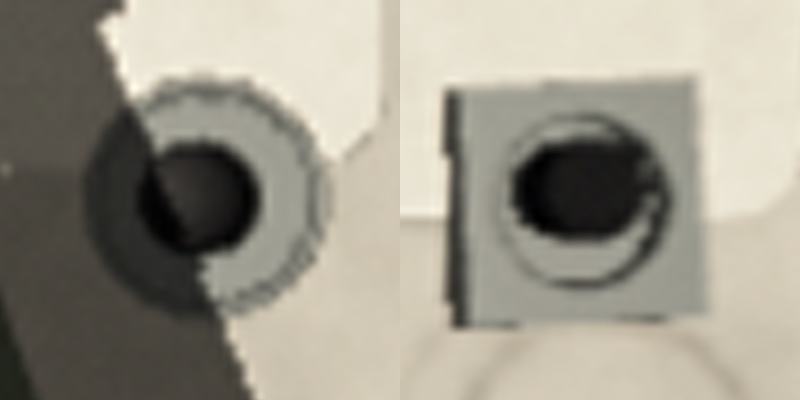

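```bash
python3 - <<'E'
from h import *
zg=pick((.622,.328),np.deg2rad(14.5),.030,.009)
place((.6134,-.0725),np.deg2rad(11.5),.030,zg,.004)
robot.reach([.619,.060,.12],quat(np.deg2rad(100),(.619,.060),.12))
A=snap("a","top",(.6134,-.072),.026); B=snap("b","scene",(.6134,-.072),.020)
cv2.imwrite("pics/sink.png",cv2.convertScaleAbs(np.hstack([A,B])[...,::-1],alpha=1.5))
E
```

```text
bench contact True tcp [0.6218899  0.32798102 0.01760707]
width mm 29.16224501483117 t 25.0083
lifted width 29.23244130410407
place contact True dz mm -0.707478534256168
t 29.4417
```

View pics/sink.png

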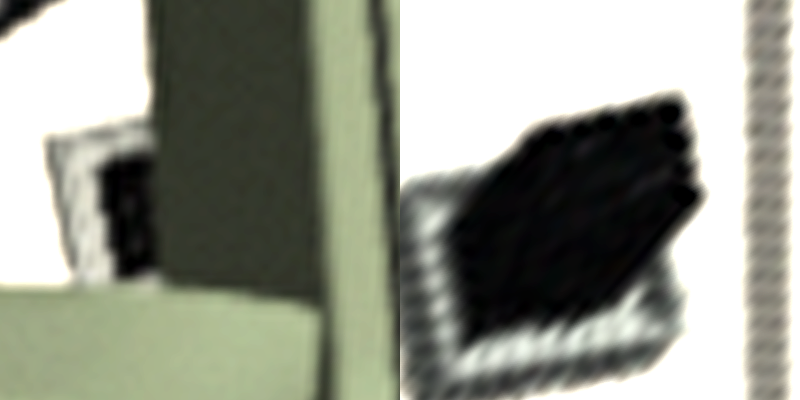

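```bash
python3 - <<'E'
from h import *
zg=pick((.617,.060),np.deg2rad(100),.057,.007)
place((.6205,.2085),np.deg2rad(85),.057,zg,.003)
robot.reach([.42,.09,.25],quat(np.pi/2,(.42,.09),.25))
robot.set_joints([-1.321,.207,1.542,0,1.393,-.15]); print(robot.get_time_s())
A=snap("a","top",(.6205,.2085),.018); B=snap("b","top",(.6134,-.072),.026)
cv2.imwrite("pics/coil2.png",cv2.convertScaleAbs(np.hstack([A,B])[...,::-1],alpha=1.3))
p,_=robot.capture("scene"); cv2.imwrite("pics/scene_end.png",cv2.resize(p[100:340,60:440,::-1],(760,480),interpolation=cv2.INTER_CUBIC))
E
```

```text
bench contact True tcp [0.6168021  0.06001581 0.01169152]
width mm 55.84581817281823 t 34.1333
lifted width 55.6013772678409
place contact True dz mm -0.6277228364382978
t 39.5083
42.8667
```

View pics/coil2.png

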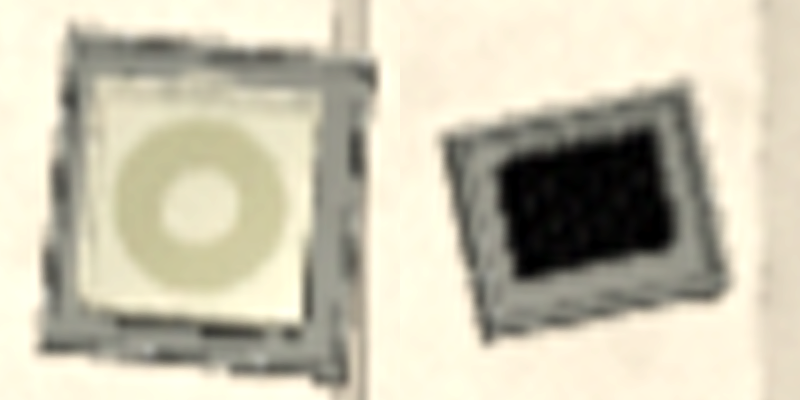

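View pics/scene_end.png

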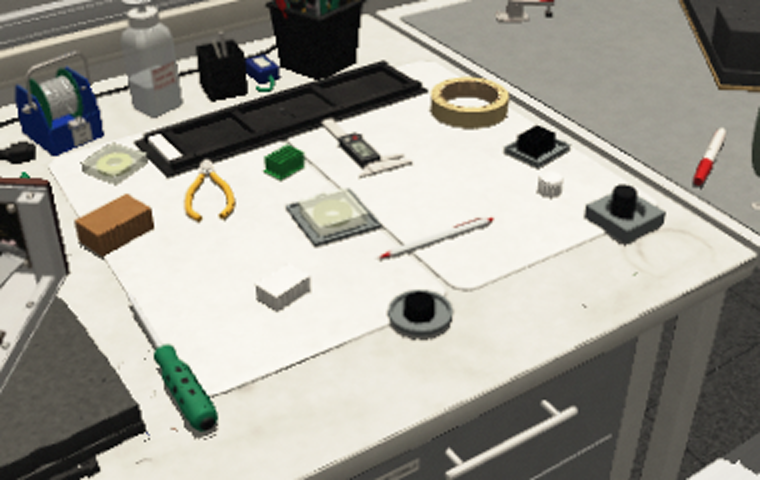

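```bash
python3 -c "
from h import *
robot.finish_job()"
```

```text
the job is handed in; nothing more can be done
```

All four spares are in their holders, and I handed the job in at about 43 s of robot time. They went in the order asked: capacitor, black knob, heat sink, boxed coil.

- **Seating:** on each placement the part met the holder floor within 0.3–0.7 mm of the expected height, so none was caught on a rim.
- **Final pictures:** every part looks upright, released and inside its rim. The heat sink's and coil's long sides line up with their trays. The capacitor stands about 2.5 mm off the well centre.
- **Bystanders:** the white knob, white block, pen, green look-alike and second coil look undisturbed. I judged this by eye from the final picture and did not measure their positions.
- **Disagreements:** the two cameras differed by about 3 mm in y. I used the top camera for both picking and placing, so the offset largely cancelled. The knob's grip width read 27 mm against its nominal 30 mm, but it held and was placed centrally.

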